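# Slide the braked gauge carriage to its stop block

## Robot

A 7-joint arm with a two-finger parallel gripper is mounted at the origin on the work surface. World frame = base frame: x ahead of the robot, y to its left, z up, the work surface at z = 0. Lengths are in mm, angles in rad, forces in N, time in s.
With the tool pointing down it reaches from about 400 to 900 mm from the base axis. Payload 5.5 kg.
Tool frame: the origin (TCP) lies on the mounting face of the last link; the fingertips stand finger_overhang ahead of it and the grasp point (between the pads) lies 159 mm ahead of it (finger_overhang is the distance from the TCP to the fingertips, in mm); z points along the fingers, y is the line along which they close (so a half turn about z gives the same grasp; the last joint's range is limited). The gripper opens to 92 mm and grips with 3 to 60 N. Pads are 19 mm wide; open, the fingers measure 130 mm over their backs; the gripper's body (75 mm by 190 mm) begins 47 mm behind the grasp point.
Start: joints at [1.485, 0.501, -0.427, 1.55, 0.221, 1.138, -0.21], TCP at [222.177, -610.847, 404.729] pointing down, gripper open.
Joint ranges: [-2.88, 2.88], [-0.31, 2.03], [-1.54, 1.56], [0.2, 2.42], [-1.41, 4.55], [0.19, 2.02], [-2.57, 2.57]. Speed limits (rad/s): [2.57, 2.57, 3.14, 3.14, 3.14, 3.14, 3.14].

## Interface

Orientations are given as a 3x3 rotation matrix whose columns are the frame's x, y, z axes.
In Python, from station import observe, read_camera, sign_off, finger_overhang gives the robot as it stands.
- The arm moves only by the tool carry_out, never from a script. Its argument "plan" is a list of rows, each a list of 5 numbers: the opening, from 0 (shut) to 1 (fully open), then the shift along the tool's x, y, z in m, then the turn about the tool's z in degrees. A call has 1 to 12 rows; each row shifts and turns the commanded pose from where the row before left it, along the tool's axes as they then stand; what a row does not reach is not made up. A row lasts 1/12 s, in which the tool goes at most 41.7 mm and 7.16 degrees, less where a joint would pass 70% of its speed; a pose out of reach is approached as far as the arm can. A call is refused whole if a number of a shift passes 0.0417 or a number of a turn 7.16, either way. A call with a gripper value outside its range is refused whole. The fingers move at their own pace and stop on an object; "force" is the grip in N (left out, the last holds). Time passes only in rows, so rows that do not move let the fingers close. It gives the time, the measured TCP pose, the force, the opening and the grip force at its end, in the units of the state.
- observe(): the state, without advancing time (a new reading comes with each control period).
- read_camera(name): name is "scene" or "top" or "wrist"; returns a dict with "img" (400x640x3 uint8, blue, green, red), "mtx" (3x3 intrinsics, pixels), "D" ([k1, k2, p1, p2, k3] as OpenCV has them; the pictures are not rectified), "xyz" and "rotation" of the camera in the world; the wrist camera has in their place "mount" (4x4, takes a point from camera to tool coordinates, whose origin is the TCP and whose axes are the flange's). Camera axes: x right, y down, z forward; pixel columns grow to the right and rows downward; lengths in mm; the calibration is good to about 2 mm. A picture is of the moment at which its call begins: read the wrist's pose just before it. There is no depth.
- sign_off(): hands the job in; it is judged then, once.
The state is a dict: "t": time; "qpos": joint angles; "joint_velocities": joint speeds; "tau": joint torques, N m; "tcp_pos": TCP position; "tcp_rot": TCP orientation; "wrist_force": force on the tool from outside, world axes, zero at the start; "moment": the same for the moment, N m; "grip_width": finger opening in mm; "gripper_force": force on a finger pad.
Only numpy, scipy, OpenCV 4.12 (cv2) and the standard library are available. Lean on these libraries where they do the work, as an engineer would, in place of code of your own. Each camera call takes 0.05 s, during which the arm holds its last target. There are 200 camera calls.

## Task

Set the length gauge on the bench for the next batch: press the lock button on top of the carriage down with a fingertip and, keeping it held down, slide the carriage along the rail until it is firmly up against the tall stop block (not the low end clamp at the other end). Then let the button come up so the carriage stays locked there, and move clear. Nothing needs gripping or picking up: never force the carriage along with the button up, and leave the loose parts beside the rail where they stand.

Things in the scene. Friction and masses are not known exactly. Their poses are not given: they have to be found in the camera images.
- rail: Fixed slotted aluminium rail, 440 mm long, on a dark steel foot 64 mm wide; its top is 46 mm above the bench. Origin: centre of its underside on the bench. Its y axis runs along the rail, x across it, z up. Its place and yaw differ each time.
- carriage (a joint): Place of the carriage along the rail, in m: its middle from the rail's middle, + towards rail +y. It can only slide along the rail. A brake locks it unless the lock button is down; forcing it with the button up takes some 15 to 30 N. With the button down it slides with about 1 to 3 N. It stays where it is when the button comes up.
- carriage_mid (a point): Middle of the carriage, 66 mm above the bench (top of its saddle, under the button cap). The grey carriage is 90 mm along the rail, 80 mm wide. At its two ends stand upright cheeks across the rail, 13 mm thick, 62 mm wide, tops 100 mm above the bench; 64 mm clear between them, with the button there. Open towards the rail's two sides.
- button_top (a point): Centre of the top face of the lock button: a flat black rectangular cap, 52 mm along the rail by 40 mm across, between the cheeks. Up, its top is 86 mm above the bench (14 mm below the tops of the cheeks). It rides with the carriage. A fingertip pressed on it carries the carriage along by friction or by bearing on the cheek ahead.
- lock_button (a joint): How far the lock button is pressed, in m: about 0 (within 0.001) when up and locked, 0.008 at its bottom. The force rises to about 7 N over the first 3 mm as the brake eases, then about 8 N at the bottom; it springs back up when let go. The brake is fully free from about 0.0035: hold it at 0.005 to 0.008.
- stop: The TALL plain steel block fixed over the rail near one end: 30 mm along the rail, 70 mm across, top 104 mm above the bench, with an 18 mm round screw head on it (to 112 mm). Origin on the rail's centre line, 10 mm above the bench, mid-thickness; axes as the rail's. At either end, distance differs. The carriage touches it when the middles of the two are 60 mm apart along the rail.
- end_clamp: End clamp, the LOW one: steel block of the same plan size (30 by 70 mm) fixed over the rail at the other end, its top only 54 mm above the bench, screw head to 60 mm. Origin as for the stop. Not the target.
- bushing: Loose aluminium bushing standing on the bench beyond the rail, 48 mm across, 45 mm high. Origin: centre of its underside. Leave alone.
- blank: Loose dark steel blank on the bench beyond the rail, 45 x 45 x 30 mm high. Origin: centre of its underside. Leave alone.
- pin: Loose turned steel pin standing on its 34 mm flange on the bench on the robot's side of the rail, 60 mm high, shank 20 mm. Origin: centre of its underside. Leave alone.

How it is judged (in metres and radians):
On the way, in this order (a step that is already met when the one before it is completed fails the run):
1. the lock button is pressed down (value of joint lock_button above 0.002 m), for 0.1 s.
2. the carriage is against the stop block with the button still held down (horizontal distance between carriage_mid and stop below 0.0625 m and value of joint lock_button above 0.001 m), for 0.1 s.
At the end, for the whole second after the job is handed in: The carriage rests against the tall stop block (gap under 2.5 mm), the button is up (pressed less than 1 mm), the carriage is still, and the three loose parts are within 15 mm of where they stood (horizontal distance between carriage_mid and stop below 0.0625 m and value of joint lock_button below 0.001 m and velocity of joint carriage between -0.005 and 0.005 m/s and distance of each of bushing, blank, pin from where it was at the start of the episode below 0.015 m); the robot touches nothing.
It fails at once if the carriage is forced along the rail while its button is up (value of joint lock_button below 0.0005 m and (velocity of joint carriage above 0.005 m/s or velocity of joint carriage below -0.005 m/s)).
It fails at once if a loose part is knocked, carried or lifted (distance of any of bushing, blank, pin from where it was at the start of the episode above 0.015 m).
It also fails if it takes over 38 s, if anything falls off the work surface, if the arm or the gripper's body presses on something with over 40 N, if the wrist force passes 120 N, or if a joint passes its speed limit or range.

## Working session

There is one attempt and no reset: what is moved stays moved. The work goes in short steps, Python scripts to look and compute and a tool call to move; the robot and the scene stay as the last step left them, time stands still between calls to the robot, and variables do not carry over. Pictures are saved under pics/ and viewed, at most 10 in all, crops included, and the job is handed in when it is done.

Besides the shell and the picture viewer there is one more tool, called by a JSON object that holds its "api" and its "payload", one argument or row to a line. carry_out: Moves the arm, as the interface text tells. Its arguments: {"type":"object","properties":{"plan":{"type":"array"},"force":{"type":"number"}},"required":["plan"]}

```bash
mkdir -p pics; ls; python3 - <<'E'
from station import *
import cv2,numpy as np
s=observe();print(s, finger_overhang if not callable(finger_overhang) else finger_overhang())
for n in("top","scene"):
    c=read_camera(n);cv2.imwrite(f"pics/{n}0.png",c["img"]);print(n,c["mtx"],c["D"],c["xyz"],c["rotation"])
E
```

```text
pics
{'t': 0.0, 'qpos': array([ 1.48518027,  0.501844  , -0.42676073,  1.55143936,  0.22080165,
        1.13829884, -0.21024999]), 'joint_velocities': array([ 0.00047405,  0.00048188,  0.00203226, -0.00012575,  0.00129281,
       -0.00080933, -0.00037415]), 'tau': array([ 3.53149990e-04, -5.66596341e+01, -5.81611454e+00, -2.79106486e+01,
       -6.87120622e-02,  3.10441107e-02,  2.08598503e-04]), 'tcp_pos': array([ 221.97175316, -610.55027209,  403.68217219]), 'tcp_rot': array([[ 9.39751819e-01,  3.41856903e-01, -6.13672572e-04],
       [ 3.41857450e-01, -9.39750026e-01,  1.83628951e-03],
       [ 5.10494303e-05, -1.93544495e-03, -9.99998126e-01]]), 'wrist_force': array([-0.3248498 ,  0.67196251, -0.77820208]), 'moment': array([ 0.0189155 , -0.00056997,  0.0098804 ]), 'gripper_force': 0.0, 'grip_width': 91.99255131641623} 178.0
top [[413.7083011    0.         317.40431444]
 [  0.         413.7083011  201.53728771]
 [  0.           0.           1.        ]] [0.02806361 0.         0.         0.         0.        ] [545.46523106   5.51728503 745.23900383] [[ 0.00804626 -0.99536375  0.09584503]
 [-0.99876744 -0.00330497  0.04952461]
 [-0.04897823 -0.09612538 -0.99416349]]
scene [[511.19346871   0.         318.97938579]
 [  0.         511.19346871 206.44652902]
 [  0.           0.           1.        ]] [0.01358017 0.         0.         0.         0.        ] [1336.18004093 -113.5918149   657.39458449] [[ 0.21613619  0.6103302  -0.76209067]
 [ 0.97610817 -0.15291266  0.1543715 ]
 [-0.02231572 -0.7772482  -0.62879826]]
```

View pics/top0.png

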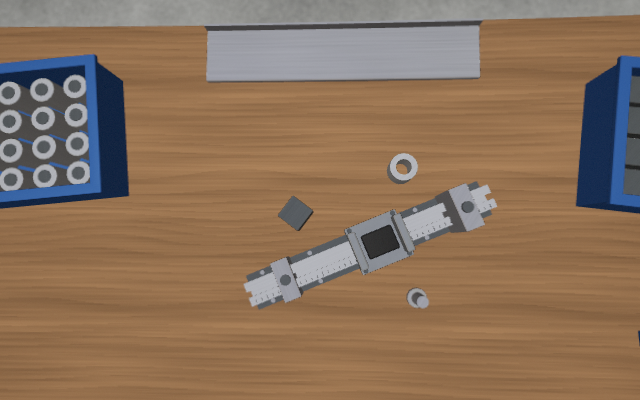

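View pics/scene0.png

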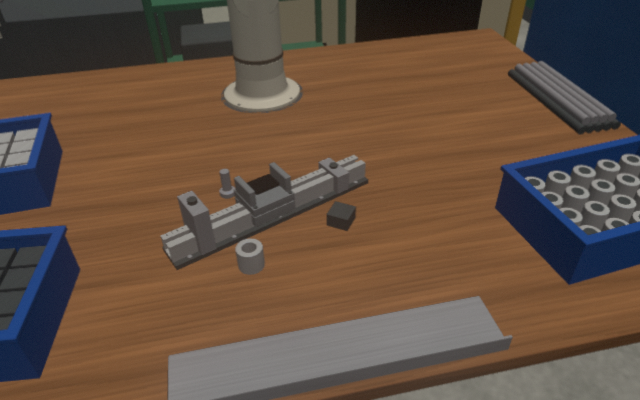

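The tall stop is at the right of the top view, about (467,207). The button cap is at (380,241) and the low clamp screw at (285,280). The scene view agrees: the tall block is at the left, on the −y side. The pin is near the carriage, at (418,298) in the top view.

```bash
cat > h.py <<'E'
import cv2,numpy as np
def ray(c,uv,z):
    p=cv2.undistortPoints(np.float64([[uv]]),np.float64(c["mtx"]),np.float64(c["D"]))[0,0]
    d=np.array(c["rotation"])@[*p,1.]; o=np.array(c["xyz"]); return o+d*(z-o[2])/d[2]
def blob(img,box,thr,):
    x0,y0,x1,y1=box
    m=(img[y0:y1,x0:x1].max(2)<thr).astype(np.uint8)
    cs,_=cv2.findContours(m,cv2.RETR_EXTERNAL,cv2.CHAIN_APPROX_NONE)
    k=max(cs,key=cv2.contourArea); (x,y),s,a=cv2.minAreaRect(k)
    return (x+x0,y+y0),s,a,cv2.boxPoints(((x+x0,y+y0),s,a))
E
python3 - <<'E'
from station import *; from h import *
c=read_camera("top");im=c["img"]
P={}
for n,b,t,z in(("button",(350,215,410,270),55,86),("stop",(457,195,478,219),105,112),("clamp",(276,270,295,290),105,60)):
    uv,s,a,bx=blob(im,b,t);P[n]=ray(c,uv,z);w=[ray(c,q,z) for q in bx]
    print(n,uv,s,P[n].round(1),[round(np.linalg.norm(w[i]-w[i+1]),1) for i in(0,1)])
d=(P["stop"]-P["clamp"])[:2];L=np.linalg.norm(d);d/=L
e=(P["button"]-P["stop"])[:2];print("L",L,"dir",d,"along",-e@d,"lateral",e@[-d[1],d[0]])
s=observe();R=s["tcp_rot"];tip=s["tcp_pos"]+178*R[:,2]
print("yaw err deg",np.degrees(np.arctan2(*(R[:,:2].T@[*d,0])[[0,1]])), "tool shift",R.T@(P["button"]-tip),tip)
cv2.imwrite("pics/crop.png",cv2.resize(im[150:320,230:510],None,fx=2.8,fy=2.8,interpolation=cv2.INTER_CUBIC))
E
```

```text
button (379.81212997436523, 241.40088653564453) (24.857521057128906, 32.41812515258789) [546.3 -60.6  86. ] [np.float64(51.2), np.float64(38.7)]
stop (467.0000009536743, 206.5) (10.60660171508789, 10.60660171508789) [ 599.8 -188.5  112. ] [np.float64(16.1), np.float64(15.6)]
clamp (285.0000009536743, 279.5) (9.192387580871582, 9.192388534545898) [482.9  91.8  60. ] [np.float64(15.0), np.float64(15.0)]
L 303.73834215713106 dir [ 0.38487903 -0.92296703] along 138.66313833823043 lateral -0.12829942093296354
yaw err deg 2.6524657652925825 tool shift [ 492.71057636 -405.62213015  140.54811488] [ 221.91582763 -610.35265321  225.90886755]
```

View pics/crop.png

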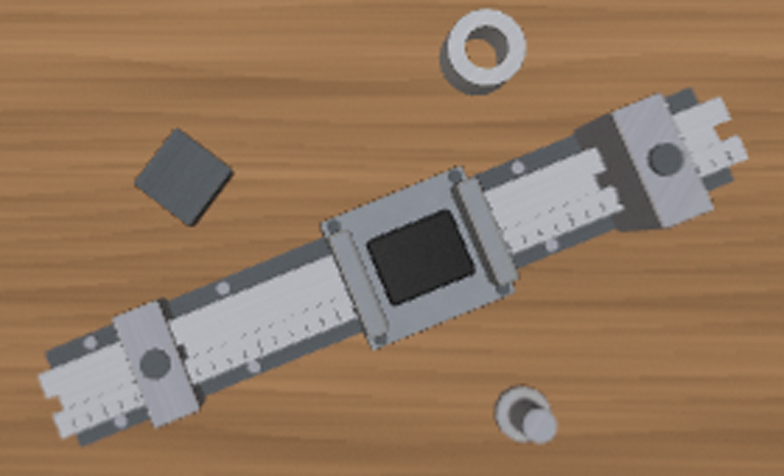

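The crop shows the cap between the cheeks, with a dark round screw head on each end block. The measurements hold up: cap 51×39 mm (52×40 given), lateral offset 0.1 mm, and about 78.7 mm of travel to the stop. Next I move above the button with the fingers shut.

{"api": "carry_out", "payload": {
  "plan": [
    [0,0.024,-0.02,0,0],
    [0,0.025,-0.02,0,0],
    [0,0.025,-0.02,0,0],
    [0,0.025,-0.02,0,0],
    [0,0.025,-0.02,0,0],
    [0,0.025,-0.02,0,0],
    [0,0.025,-0.02,0,0],
    [0,0.025,-0.02,0,0],
    [0,0.025,-0.02,0,0],
    [0,0.025,-0.02,0,0],
    [0,0.025,-0.02,0,0],
    [0,0.025,-0.02,0,0]
  ],
  "force": 20
}}

```text
t: 1.15
tcp_pos: [421.6, -281.6, 404.7]
tcp_rot: [[0.94, 0.342, -0.0], [0.342, -0.94, -0.0], [-0.0, 0.0, -1.0]]
wrist_force: [-0.3, -0.1, -0.3]
grip_width: 16.6
gripper_force: 0.0
```

{"api": "carry_out", "payload": {
  "plan": [
    [0,0.025,-0.022,0,0],
    [0,0.025,-0.022,0,0],
    [0,0.025,-0.022,0,0],
    [0,0.025,-0.022,0,0],
    [0,0.025,-0.022,0,0],
    [0,0.025,-0.022,0,0],
    [0,0.025,-0.022,0,0],
    [0,0.018,-0.012,0,-2.6],
    [0,0,0,0,0],
    [0,0,0,0,0],
    [0,0,0,0,0]
  ]
}}

```text
t: 2.07
tcp_pos: [545.4, -61.8, 404.3]
tcp_rot: [[0.924, 0.383, -0.001], [0.383, -0.924, -0.0], [-0.001, -0.0, -1.0]]
wrist_force: [0.8, -0.4, -0.2]
grip_width: 0.4
gripper_force: 0.0
```

```bash
cat > st.py <<'E'
from station import *; import numpy as np
d=np.array([0.38488,-0.92297,0]);B=np.array([546.3,-60.6,86])
s=observe();R=s["tcp_rot"];tip=s["tcp_pos"]+178*R[:,2]
print("t",s["t"],"tip",tip.round(1),"to button (tool)",(R.T@(B-tip)).round(1),"d in tool",(R.T@d).round(3),"F",s["wrist_force"].round(1),"w",round(s["grip_width"],1),"along from button",round((tip-B)@d,1))
E
python3 st.py
```

```text
t 2.0667 tip [545.2 -61.9 226.3] to button (tool) [  1.8  -0.8 140.3] d in tool [ 0.002  1.    -0.   ] F [ 0.8 -0.4 -0.2] w 0.4 along from button 0.8
```

Now down to about 10 mm above the cap, followed by a wrist and top view check.

{"api": "carry_out", "payload": {
  "plan": [
    [0,0.002,-0.001,0.02,0],
    [0,0,0,0.025,0],
    [0,0,0,0.025,0],
    [0,0,0,0.025,0],
    [0,0,0,0.02,0],
    [0,0,0,0.01,0],
    [0,0,0,0.005,0],
    [0,0,0,0,0],
    [0,0,0,0,0]
  ]
}}

```text
t: 2.82
tcp_pos: [547.6, -59.9, 275.5]
tcp_rot: [[0.924, 0.383, 0.001], [0.383, -0.924, -0.0], [0.001, 0.001, -1.0]]
wrist_force: [-0.4, -0.1, -0.0]
grip_width: 0.5
gripper_force: 0.0
```

```bash
python3 st.py; python3 - <<'E'
from station import *;import cv2
cv2.imwrite("pics/sc1.png",cv2.resize(read_camera("scene")["img"][130:280,150:390],None,fx=3,fy=3,interpolation=cv2.INTER_CUBIC))
E
```

```text
t 2.8167 tip [547.8 -60.   97.5] to button (tool) [-1.6 -0.  11.5] d in tool [0.002 1.    0.001] F [-0.4 -0.1 -0. ] w 0.5 along from button 0.0
```

View pics/sc1.png

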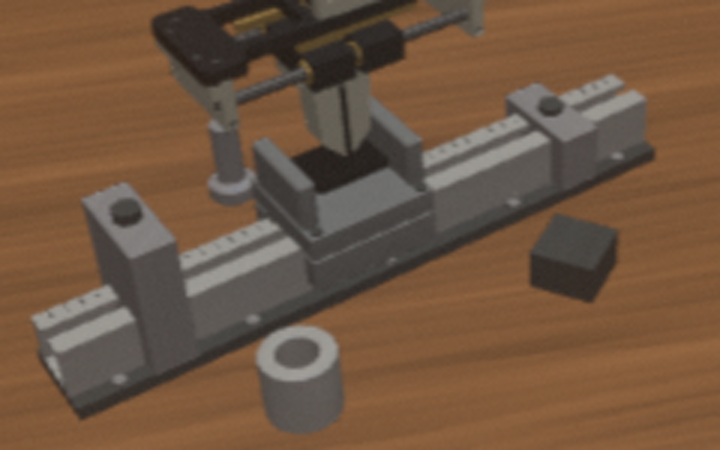

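The scene crop shows the shut fingers at about (345,140), between the cheeks and just above the dark cap, with both cheeks clear. I'll press slowly and watch the force.

{"api": "carry_out", "payload": {
  "plan": [
    [0,0,0,0.005,0],
    [0,0,0,0.004,0],
    [0,0,0,0.002,0],
    [0,0,0,0.002,0],
    [0,0,0,0.001,0],
    [0,0,0,0,0],
    [0,0,0,0,0]
  ]
}}

```text
t: 3.45
tcp_pos: [547.5, -59.5, 261.4]
tcp_rot: [[0.923, 0.384, 0.0], [0.384, -0.923, -0.001], [0.0, 0.001, -1.0]]
wrist_force: [-1.4, -0.2, 7.1]
grip_width: 0.2
gripper_force: 3.3
```

{"api": "carry_out", "payload": {
  "plan": [
    [0,0,0,0.001,0],
    [0,0,0,0,0],
    [0,0,0,0,0]
  ]
}}

```text
t: 3.7
tcp_pos: [547.5, -59.5, 260.4]
tcp_rot: [[0.923, 0.384, 0.001], [0.384, -0.923, -0.001], [0.0, 0.001, -1.0]]
wrist_force: [-2.8, -0.5, 6.9]
grip_width: 0.5
gripper_force: 3.5
```

{"api": "carry_out", "payload": {
  "plan": [
    [0,0,0,0.001,0],
    [0,0,0,0,0],
    [0,0,0,0,0]
  ]
}}

```text
t: 3.95
tcp_pos: [547.4, -59.5, 259.5]
tcp_rot: [[0.923, 0.384, 0.001], [0.384, -0.923, -0.001], [0.0, 0.001, -1.0]]
wrist_force: [-1.6, -0.6, 8.0]
grip_width: 0.6
gripper_force: 3.6
```

{"api": "carry_out", "payload": {
  "plan": [
    [0,0,0,0.001,0],
    [0,0,0,0,0],
    [0,0,0,0,0]
  ]
}}

```text
t: 4.2
tcp_pos: [547.5, -59.5, 258.5]
tcp_rot: [[0.923, 0.384, 0.001], [0.384, -0.923, -0.001], [0.0, 0.001, -1.0]]
wrist_force: [-2.4, 0.0, 7.0]
grip_width: 0.8
gripper_force: 3.7
```

The force has levelled off at about 7–8 N and the tip is about 5.5–6 mm down, so the brake is free. Now slide along tool +y, gently.

{"api": "carry_out", "payload": {
  "plan": [
    [0,0,0.001,0.0005,0],
    [0,0,0.002,0,0],
    [0,0,0.003,0,0],
    [0,0,0.003,0,0],
    [0,0,0.003,0,0],
    [0,0,0.003,0,0],
    [0,0,0.003,0,0],
    [0,0,0.003,0,0],
    [0,0,0.003,0,0],
    [0,0,0.003,0,0],
    [0,0,0.002,0,0],
    [0,0,0.001,0,0]
  ]
}}

```text
t: 5.2
tcp_pos: [559.0, -87.3, 258.0]
tcp_rot: [[0.923, 0.384, 0.0], [0.384, -0.923, -0.001], [0.0, 0.001, -1.0]]
wrist_force: [-2.4, 0.4, 7.0]
grip_width: 0.6
gripper_force: 3.8
```

```bash
python3 st.py; python3 - <<'E'
from station import *;import cv2
cv2.imwrite("pics/sc2.png",cv2.resize(read_camera("scene")["img"][130:280,150:390],None,fx=3,fy=3,interpolation=cv2.INTER_CUBIC))
E
```

```text
t 5.2 tip [559.1 -87.4  80. ] to button (tool) [ -1.5 -29.7  -6. ] d in tool [0.001 1.    0.001] F [-2.4  0.4  7. ] w 0.6 along from button 29.7
```

View pics/sc2.png

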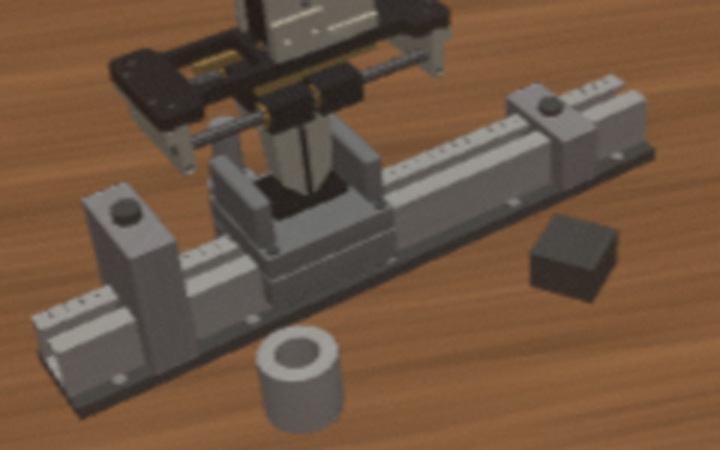

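The carriage is riding along by friction: the cap is still centred under the fingers and the cheek is at about (240,200). About 49 mm remain.

{"api": "carry_out", "payload": {
  "plan": [
    [0,0,0.002,0,0],
    [0,0,0.004,0,0],
    [0,0,0.004,0,0],
    [0,0,0.004,0,0],
    [0,0,0.004,0,0],
    [0,0,0.004,0,0],
    [0,0,0.004,0,0],
    [0,0,0.004,0,0],
    [0,0,0.004,0,0],
    [0,0,0.004,0,0],
    [0,0,0.003,0,0],
    [0,0,0.002,0,0]
  ]
}}

```text
t: 6.25
tcp_pos: [575.6, -127.1, 258.1]
tcp_rot: [[0.923, 0.384, 0.001], [0.384, -0.923, -0.001], [0.0, 0.001, -1.0]]
wrist_force: [-2.7, -0.3, 7.4]
grip_width: 0.3
gripper_force: 3.8
```

{"api": "carry_out", "payload": {
  "plan": [
    [0,0,0.001,0,0],
    [0,0,0.001,0,0],
    [0,0,0.001,0,0],
    [0,0,0.001,0,0],
    [0,0,0.001,0,0],
    [0,0,0.001,0,0],
    [0,0,0,0,0]
  ]
}}

```text
t: 6.83
tcp_pos: [577.9, -132.6, 258.2]
tcp_rot: [[0.923, 0.384, 0.001], [0.384, -0.923, -0.001], [0.0, 0.001, -1.0]]
wrist_force: [-2.6, -0.5, 7.3]
grip_width: 0.3
gripper_force: 3.8
```

{"api": "carry_out", "payload": {
  "plan": [
    [0,0,0.001,0,0],
    [0,0,0.001,0,0],
    [0,0,0.001,0,0],
    [0,0,0,0,0],
    [0,0,0,0,0]
  ]
}}

```text
t: 7.25
tcp_pos: [578.6, -133.9, 257.8]
tcp_rot: [[0.923, 0.385, -0.001], [0.385, -0.923, 0.001], [-0.0, -0.001, -1.0]]
wrist_force: [-4.1, 2.0, 7.8]
grip_width: 0.6
gripper_force: 3.8
```

```bash
python3 st.py; python3 - <<'E'
from station import *;import cv2
cv2.imwrite("pics/sc3.png",cv2.resize(read_camera("scene")["img"][130:280,150:390],None,fx=3,fy=3,interpolation=cv2.INTER_CUBIC))
E
```

```text
t 7.25 tip [ 578.4 -133.8   79.8] to button (tool) [ -1.5 -79.9  -6.1] d in tool [-0.     1.    -0.001] F [-4.1  2.   7.8] w 0.6 along from button 79.9
```

View pics/sc3.png

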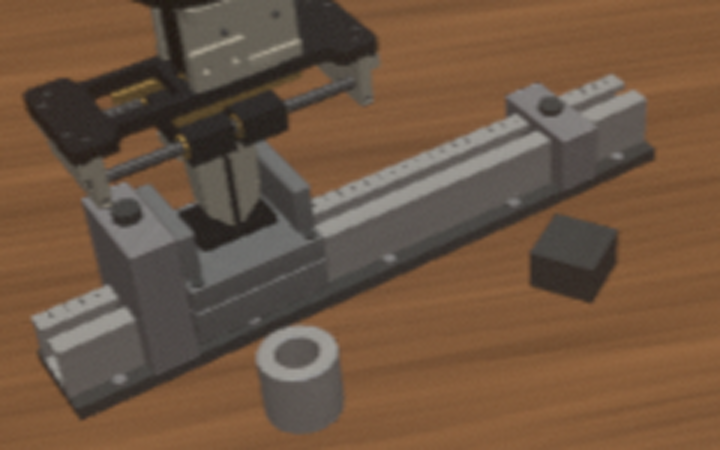

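The carriage looks flush with the stop at about (190,270), and a horizontal force has appeared. I'll push a little more to confirm.

{"api": "carry_out", "payload": {
  "plan": [
    [0,0,0.001,0,0],
    [0,0,0.001,0,0],
    [0,0,0.001,0,0],
    [0,0,0,0,0],
    [0,0,0,0,0]
  ]
}}

```text
t: 7.72
tcp_pos: [580.0, -136.0, 258.0]
tcp_rot: [[0.923, 0.385, -0.0], [0.385, -0.923, 0.002], [0.001, -0.002, -1.0]]
wrist_force: [-3.1, 4.4, 7.6]
grip_width: 0.5
gripper_force: 3.8
```

```bash
python3 st.py
```

```text
t 7.7167 tip [ 580.  -135.7   80. ] to button (tool) [ -2.1 -82.3  -5.9] d in tool [-0.001  1.    -0.002] F [-3.1  4.4  7.6] w 0.5 along from button 82.3
```

The force along the rail rose to about 5 N with the button held down, so the carriage is firmly on the stop. Lift straight up.

{"api": "carry_out", "payload": {
  "plan": [
    [0,0,0,-0.002,0],
    [0,0,0,-0.002,0],
    [0,0,0,-0.002,0],
    [0,0,0,-0.003,0],
    [0,0,0,-0.005,0],
    [0,0,0,-0.02,0],
    [0,0,0,-0.03,0],
    [0,0,0,-0.04,0],
    [0,0,0,-0.04,0],
    [0,0,0,-0.02,0],
    [0,0,0,0,0],
    [0,0,0,0,0]
  ]
}}

```text
t: 8.72
tcp_pos: [580.2, -138.3, 422.9]
tcp_rot: [[0.924, 0.383, 0.003], [0.383, -0.924, -0.002], [0.002, 0.003, -1.0]]
wrist_force: [-1.1, 0.2, -0.6]
grip_width: 0.8
gripper_force: 0.0
```

{"api": "carry_out", "payload": {
  "plan": [
    [0,-0.03,0,0,0],
    [0,-0.04,0,0,0],
    [0,-0.04,0,0,0],
    [0,-0.04,0,0,0],
    [0,-0.04,0,0,0],
    [0,-0.03,0,0,0],
    [0,0,0,0,0],
    [0,0,0,0,0]
  ]
}}

```text
t: 9.38
tcp_pos: [374.6, -223.5, 420.1]
tcp_rot: [[0.925, 0.38, -0.002], [0.38, -0.925, 0.0], [-0.002, -0.001, -1.0]]
wrist_force: [0.5, -0.3, 1.0]
grip_width: 0.5
gripper_force: 0.0
```

```bash
python3 st.py; python3 - <<'E'
from station import *; from h import *
c=read_camera("top");im=c["img"]
cv2.imwrite("pics/end.png",cv2.resize(im[130:330,230:510],None,fx=2.8,fy=2.8,interpolation=cv2.INTER_CUBIC))
st=np.array([599.8,-188.5])
uv,s,a,_=blob(im,(395,190,455,250),55);p=ray(c,uv,86);print(uv,s,p,np.linalg.norm(p[:2]-st))
E
```

```text
t 9.3833 tip [ 374.2 -223.5  242.1] to button (tool) [221.4 -85.1 155.7] d in tool [ 0.006  1.    -0.001] F [ 0.5 -0.3  1. ] w 0.5 along from button 84.1
(426.62300872802734, 222.24513244628906) (24.905628204345703, 32.77278137207031) [ 576.89593086 -133.76383412   86.        ] 59.33501696375538
```

View pics/end.png

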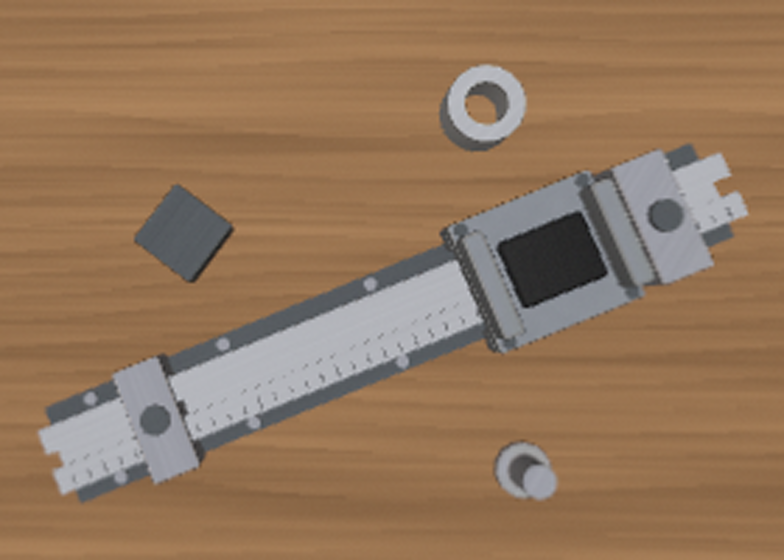

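The carriage is against the tall stop, at a measured 59.3 mm (60 mm is contact). The button is up, the loose parts are where they stood, and the arm is clear.

```bash
python3 -c "
from station import *
print(sign_off())"
```

```text
the job is handed in; nothing more can be done
None
```

The carriage is locked against the tall stop block (middles measured 59.3 mm apart; contact is 60 mm), the button is up, the loose parts look unmoved, the arm is clear, and the job is handed in; no verdict came back.

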